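# Secure the cake in its carrier

## Robot

A 7-joint arm with a two-finger parallel gripper is mounted at the origin on the work surface. World frame = base frame: x ahead of the robot, y to its left, z up, the work surface at z = 0. Lengths are in m, angles in rad, forces in N, time in s.
With the tool pointing down it reaches from about 0.425 to 0.875 m from the base axis. Payload 4.7 kg.
Tool frame: the origin (TCP) lies at the very end of the fingers, on their centre line; the grasp point (between the pads) lies 19 mm behind it; z points along the fingers, y is the direction in which the jaws open and shut (so a half turn about z gives the same grasp; the last joint's range is limited). The gripper opens to 87 mm and grips with 3 to 60 N. Pads are 19 mm wide; open, the fingers measure 117 mm over their backs; the gripper's body (75 mm by 190 mm) begins 51 mm behind the grasp point.
Start: joints at [1.12, 0.321, -0.07, 1.45, 0.023, 1.371, -0.057], TCP at [0.291, -0.581, 0.223] pointing down, gripper open.
Joint ranges: [-2.86, 2.86], [-0.3, 2.09], [-1.38, 1.24], [0.06, 2.45], [-1.56, 4.7], [0.09, 2.05], [-2.69, 2.69]. Speed limits (rad/s): [2.57, 2.57, 3.14, 3.14, 3.14, 3.14, 3.14].

## Interface

Orientations are given as a rotation vector (axis times angle).
In Python, from bench import ctrl gives the robot as it stands. The module is installed in compiled form; this text tells all that it offers.
- The arm moves only by the tool move_arm, never from a script. Its arguments are lists of equal length, an entry for each row: "dp": the shift along the tool's x, y, z in units of 30 mm (1.0 is 30 mm), a list of three; "turn": the turn about the tool's z in units of 5 degrees (1.0 is 5 degrees); "jaw": the opening, from -1 (shut) to 1 (fully open). A call has 1 to 5 rows; each row is the pose to reach, as a shift and turn from the pose commanded when the call began, along the tool's axes at that moment; what a row does not reach only later rows make up. A row lasts 1/10 s, in which the tool goes at most 50 mm and 8.59 degrees, less where a joint would pass 70% of its speed; a pose out of reach is approached as far as the arm can. A call with a gripper value outside its range is refused whole. The fingers move at their own pace and stop on an object; "grip_force" is the grip in N (left out, the last holds). Time passes only in rows, so rows that repeat a pose let the fingers close. It gives the time, the measured TCP pose, the force and the opening at its end, in the units of the state.
- ctrl.get_state(): the state, without advancing time (a new reading comes with each control period).
- ctrl.get_image(name): name is "scene" or "side" or "wrist"; returns the picture (420x560x3 uint8, red, green, blue); there is no depth.
- ctrl.camera_info(name): a dict with "intrinsics" (3x3 intrinsics, pixels), "extrinsics" (4x4, takes a point from world to camera coordinates). Camera axes: x right, y up, looking along -z (the intrinsics and any distortion apply to the point x, -y, -z); pixel columns grow to the right and rows downward; lengths in m; the calibration is good to about 2 mm. A picture is of the moment at which its call begins: read the wrist's pose just before it. camera_info takes no time and is no camera call; for the wrist camera it gives the pose at the moment of the call.
- ctrl.close_job(): hands the job in, once; it reports no verdict.
Trained networks look in the newest picture that a camera, given by its name, has taken for a name from the list of things; names that differ only in an ending like _2 or _b are one class to them, and where a whole thing is asked for, a point or a joint stands for the part that bears it (a point fixed in the world has none). Each returns a list of dicts, best first, with "confidence" (0 to 1); they miss things now and then, are a little off and sometimes report something else, mostly with a low value. They report only what shows in the picture. A call takes as long as a camera call.
- ctrl.look_for(camera, target): "rect" ([centre column, centre row, width, height] in pixels, round what is visible of it).
- ctrl.masks_of(camera, target): "region" (420x560 bool, what is visible of it) and "rect" ([centre column, centre row, width, height] in pixels, round what is visible of it).
The state is a dict: "time": time; "joint_positions": joint angles; "qd": joint speeds; "joint_torque": joint torques, N m; "position": TCP position; "tool_rot": TCP orientation; "ft_force": force on the tool from outside, world axes, zero at the start; "torque": the same for the moment, N m; "grip_width": opening from 0.0 (shut) to 1.0 (fully open).
Only numpy, scipy, OpenCV 4.12 (cv2) and the standard library are available. Lean on these libraries where they do the work, as an engineer would, in place of code of your own. Each camera call takes 0.05 s, during which the arm holds its last target. There are 200 camera calls.

## Task

The cake is ready for delivery: smoothly and without slamming, slide its tray along the rails all the way home against the end stop, and only then swing the hook latch fully down so that its notch sits over the stud on the tray. Do not touch the cake, and leave the bottles and the tub standing where they are. Let go of everything at the end.

Things in the scene. Friction and masses are not known exactly. Their poses are not given: they have to be found in the camera images.
- carrier: Cake carrier fixed to the bench: grey base plate 265 x 360 x 12 mm, two rails along its y axis, an upright end stop at its -y end. Origin on the bench under the middle of the rails' width; z is up. The tray slides along its y axis. On its -x side (towards the robot) stands a bracket of two cheeks, 31 mm wide over both, 104 mm high, that carries the latch.
- tray (a joint): Slide of the aluminium tray (190 x 270 mm, its top 32 mm above the bench), m: 0 = home against the end stop, positive = pulled out towards the carrier's +y, up to 0.14. It stays where it is left; about 2 N moves it.
- tray_handle (a point): Middle of the tray's handle, which moves with the tray: an upright steel hoop at the tray's +y end, its level 12 mm round bar 90 mm long along the carrier's x axis, 110 mm above the bench, on two legs. The space beyond it (+y) is free; on its -y side the cake's board begins 60 mm from it and the cake itself 75 mm.
- stud (a point): Catch: level steel stud on the tray, 12 mm in diameter, pointing to the carrier's -x from a tab on the tray's edge; this point is on the stud's axis where the hook comes down, 77 mm above the bench. It moves with the tray.
- latch (a joint): Hinge of the hook latch, rad: 0 = fully down, bar level along the carrier's +y with its notch over the stud (when the tray is home); 1.57 = standing upright; 2.1 = leaning fully back. It is stiff and stays where it is left (about 1.5 N at the grip moves it).
- latch_hinge (a point): Hinge axis of the hook latch, fixed on the carrier, 90 mm above the bench; the axis runs along the carrier's x. The latch turns in the carrier's y-z plane.
- latch_grip (a point): Grip point in the middle of the latch bar's section, 127 mm from the hinge; moves with the latch. The bar is dark steel, 14 mm square, and ends 23 mm beyond this point. Two prongs 12 mm wide stand 14 mm out of its underside, centred 68 and 102 mm from the hinge; the stud fits between them.
- cake_top (a point): White iced cake 130 x 155 x 52 mm on a card board 165 x 185 x 8 mm, fixed on the tray and moving with it; this point is the middle of the cake's top, 100 mm above the bench, the piped beads stand 8 mm higher. Not to be touched.
- bottle_a: Icing squeeze bottle, pale body, 58 mm in diameter, 148 mm high with pointed nozzle; origin at the middle of its underside. To be left alone.
- bottle_b: Same bottle with a brown body. To be left alone.
- tub: Round lidded tub, 110 mm in diameter, 85 mm high; origin at the middle of its underside. To be left alone.

How it is judged:
On the way, in this order (a step that is already met when the one before it is completed fails the run):
1. the tray is home against its end stop (within 5 mm) with the latch still raised (value of joint tray below 0.005 m and value of joint latch above 0.6 rad), for 0.2 s.
2. the latch is fully down over the stud (within 0.06 rad) with the tray home (value of joint tray below 0.005 m and value of joint latch below 0.06 rad), for 0.2 s.
At the end, for the whole second after the job is handed in: The tray is within 5 mm of its end stop, the latch within 0.06 rad of fully down over the stud, the bottles and tub still upright (tilt under 0.5 rad) and within 40 mm of where they began (all of step 2 and not (angle between any of bottle_a, bottle_b, tub's own z axis and vertical above 0.5 rad or distance of any of bottle_a, bottle_b, tub from where it was at the start of the episode above 0.04 m)); the robot touches nothing.
It fails at once if the cake is touched by the robot (over 1 N) (contact force between any of the fingers, the arm and cake above 1 N).
It fails at once if the tray is slammed home (faster than 0.4 m/s) (velocity of joint tray below -0.4 m/s).
It fails at once if a bottle or the tub is tipped over or moved by more than 40 mm (angle between any of bottle_a, bottle_b, tub's own z axis and vertical above 0.5 rad or distance of any of bottle_a, bottle_b, tub from where it was at the start of the episode above 0.04 m).
It also fails if it takes over 58 s, if anything falls off the work surface, if the arm or the gripper's body presses on something with over 40 N, if the wrist force passes 120 N, or if a joint passes its speed limit or range.

## Working session

There is one attempt and no reset: what is moved stays moved. The work goes in short steps, Python scripts to look and compute and a tool call to move; the robot and the scene stay as the last step left them, time stands still between calls to the robot, and variables do not carry over. Pictures are saved under pics/ and viewed, about 8 in all and at most 12, crops included, and the job is handed in when it is done.

Besides the shell and the picture viewer there is one more tool, called after "Emit:" by a JSON object that holds its "name" and its "arguments", one argument or row to a line. move_arm: Moves the arm, as the interface text tells. Its arguments: {"type":"object","properties":{"dp":{"type":"array","items":{"type":"array","items":{"type":"number"}}},"turn":{"type":"array","items":{"type":"number"}},"jaw":{"type":"array","items":{"type":"number"}},"grip_force":{"type":"number"}},"required":["dp","turn","jaw"]}

```bash
ls; mkdir -p pics; python3 - <<'E'
from bench import ctrl
import cv2, numpy as np
s=ctrl.get_state(); print({k:np.round(v,3) for k,v in s.items()})
ims=[]
for c in ["scene","side"]:
    im=ctrl.get_image(c); cv2.imwrite(f"pics/{c}0.png",im[...,::-1])
    i=ctrl.camera_info(c); print(c,np.round(i["intrinsics"],1).tolist(),np.round(i["extrinsics"],4).tolist(),[k for k in i])
    for t in ["tray_handle","stud","latch_grip","latch","cake_top","carrier","bottle_a","tub"]:
        print(t,[(np.round(d["rect"]).tolist(),round(d["confidence"],2)) for d in ctrl.look_for(c,t)][:3])
E
```

```text
pics
{'time': np.float64(0.0), 'joint_positions': array([ 1.12 ,  0.322, -0.07 ,  1.452,  0.023,  1.371, -0.057]), 'qd': array([-0.002, -0.002,  0.   , -0.001,  0.001,  0.001, -0.001]), 'joint_torque': array([ 1.0000e-03, -4.9128e+01, -4.0400e-01, -3.1253e+01, -6.4000e-02,
        4.4000e-02,  0.0000e+00]), 'position': array([ 0.291, -0.581,  0.221]), 'tool_rot': array([-3.055e+00, -7.230e-01,  1.000e-03]), 'ft_force': array([0.448, 0.412, 0.192]), 'torque': array([ 0.018, -0.008, -0.023]), 'grip_width': np.float64(1.001)}
scene [[521.6, 0.0, 281.2], [0.0, 521.6, 204.2], [0.0, 0.0, 1.0]] [[0.7218, 0.692, -0.0118, -0.2959], [-0.4121, 0.4435, 0.7959, 0.2277], [0.556, -0.5697, 0.6053, -1.6781], [0.0, 0.0, 0.0, 1.0]] ['intrinsics', 'extrinsics']
tray_handle [([333.0, 213.0, 138.0, 105.0], 0.85)]
stud [([331.0, 212.0, 132.0, 105.0], 0.79)]
latch_grip [([307.0, 224.0, 181.0, 155.0], 0.35)]
latch [([239.0, 177.0, 15.0, 60.0], 0.85)]
cake_top [([334.0, 214.0, 130.0, 109.0], 0.97), ([241.0, 176.0, 17.0, 63.0], 0.3)]
carrier [([304.0, 226.0, 188.0, 157.0], 0.63)]
bottle_a [([359.0, 251.0, 27.0, 54.0], 0.68), ([308.0, 161.0, 18.0, 55.0], 0.55)]
tub [([172.0, 278.0, 54.0, 60.0], 0.64)]
side [[495.5, 0.0, 288.0], [0.0, 495.5, 208.1], [0.0, 0.0, 1.0]] [[-0.7611, -0.6486, 0.0096, 0.3359], [0.4935, -0.5694, 0.6575, -0.4436], [-0.421, 0.5052, 0.7534, -0.7604], [0.0, 0.0, 0.0, 1.0]] ['intrinsics', 'extrinsics']
tray_handle [([233.0, 246.0, 156.0, 133.0], 0.8)]
stud [([235.0, 249.0, 154.0, 131.0], 0.66)]
latch_grip []
latch [([344.0, 191.0, 15.0, 55.0], 0.9)]
cake_top [([234.0, 250.0, 159.0, 135.0], 0.68)]
carrier [([232.0, 245.0, 155.0, 135.0], 0.67), ([263.0, 248.0, 209.0, 178.0], 0.61)]
bottle_a [([213.0, 185.0, 28.0, 52.0], 0.81)]
tub []
```

View pics/scene0.png

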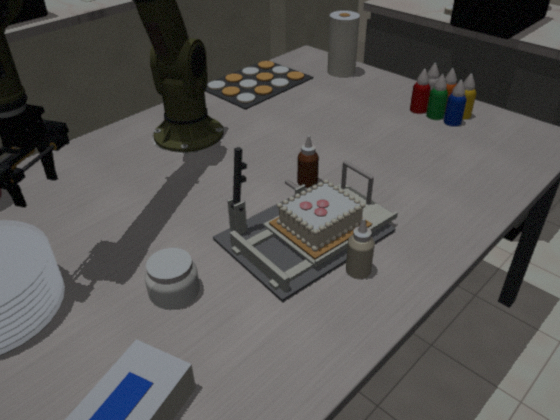

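View pics/side0.png

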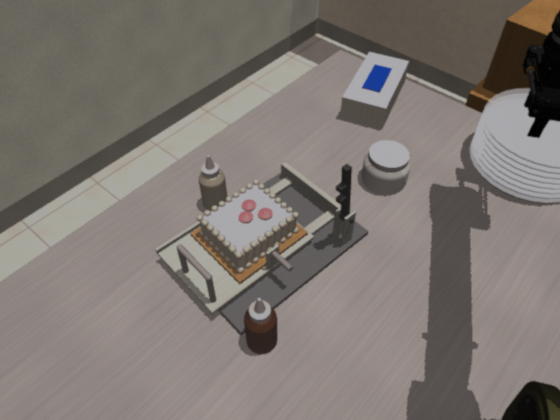

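The carrier, with its latch upright at (239,177), the cake and the handle at (357,182) show in "scene". In "side" the handle is at (196,270) and the latch at (345,191). I'll zoom in on both to pick points.

```bash
python3 - <<'E'
import cv2
a=cv2.imread("pics/scene0.png")[130:300,205:405]; b=cv2.imread("pics/side0.png")[150:350,150:375]
cv2.imwrite("pics/ca.png",cv2.resize(a,None,fx=4,fy=3.5,interpolation=3)); 
a=cv2.resize(a,(800,595),interpolation=cv2.INTER_CUBIC) if 0 else cv2.resize(a,None,fx=3.5,fy=3.5,interpolation=cv2.INTER_CUBIC)
b=cv2.resize(b,None,fx=3,fy=3,interpolation=cv2.INTER_CUBIC)
cv2.imwrite("pics/ca.png",cv2.convertScaleAbs(a,alpha=1.5));cv2.imwrite("pics/cb.png",cv2.convertScaleAbs(b,alpha=1.5))
E
```

```text
(no output)
```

View pics/ca.png

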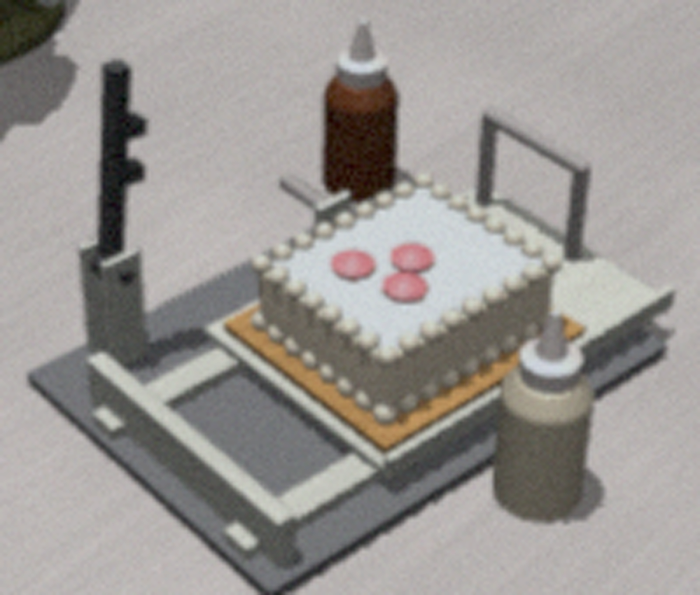

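View pics/cb.png

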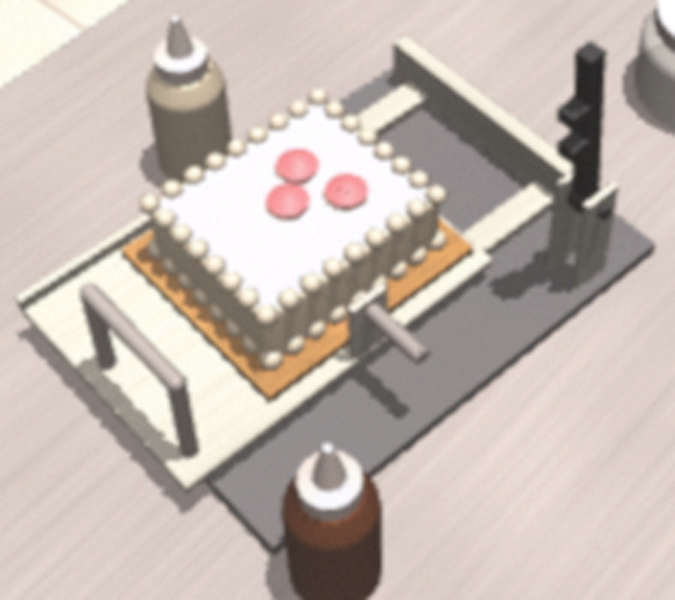

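```bash
cat > h.py <<'E'
from bench import ctrl
import numpy as np, cv2
from scipy.spatial.transform import Rotation as R
def P(c):
    i=ctrl.camera_info(c); return i["intrinsics"]@np.diag([1,-1,-1])@i["extrinsics"][:3]
def proj(c,X):
    p=P(c)@np.append(X,1); return p[:2]/p[2]
def tri(c1,a,c2,b):
    X=cv2.triangulatePoints(P(c1),P(c2),np.float64(a),np.float64(b)).ravel(); X=X[:3]/X[3]
    return X, np.linalg.norm(proj(c1,X)-a)
def onz(c,a,z):
    p=P(c); A=np.c_[p[:,0],p[:,1],-np.r_[a,1]]; return np.linalg.solve(A,-(p[:,2]*z+p[:,3]))[:2]
E
python3 - <<'E'
from h import *
pts=dict(hA=((488,116),(180,382)),hB=((583,167),(90,291)),latchtip=((118,68),(591,50)),studtip=((285,183),(422,352)),stopB=((290,522),(403,42)),brown=((363,25),(327,448)),pale=((555,318),(177,20)),
 baseL=((32,378),(652,247)),hinge=((114,262),(583,205)))
X={}
for k,(a,b) in pts.items():
    X[k],e=tri("scene",(205+a[0]/3.5,130+a[1]/3.5),"side",(150+b[0]/3,150+b[1]/3)); print(k,X[k].round(4),round(e,2))
d=X['hB']-X['hA']; print(np.linalg.norm(d),np.degrees(np.arctan2(d[1],d[0])))
E
```

```text
hA [0.5746 0.062  0.1082] 0.23
hB [0.6654 0.0528 0.11  ] 0.31
latchtip [ 0.4882 -0.2138  0.2367] 0.59
studtip [ 0.4927 -0.0664  0.0758] 0.15
stopB [ 0.7076 -0.2937  0.0476] 1.35
brown [0.4616 0.0524 0.1441] 0.04
pale [ 0.7747 -0.1313  0.1445] 0.33
baseL [ 0.4556 -0.2836  0.0056] 0.6
hinge [ 0.4827 -0.2238  0.0867] 0.21
0.0912640810084294 -5.811309540849676
```

```bash
cat >> h.py <<'E'
def plan(xyz,ang=None):
    s=ctrl.get_state(); r=R.from_rotvec(s["tool_rot"]); m=r.as_matrix()
    y=np.degrees(np.arctan2(m[1,1],m[0,1]))
    print("t",round(float(s["time"]),2),"pos",s["position"].round(4),"F",s["ft_force"].round(1),"yang",round(y,1),"zax",m[:,2].round(3))
    if xyz is not None: print("dp",(m.T@(np.array(xyz)-s["position"])/0.03).round(2))
    if ang is not None: print("turn",round(-((ang-y+180)%360-180)/5,2))
E
python3 -c "
from h import *
plan((0.3,-.55,.31),-5.5)"
```

```text
t 0.9 pos [ 0.2913 -0.5811  0.2226] F [-0.2 -0.1  0.6] yang -63.4 zax [-0. -0. -1.]
dp [ 0.72 -0.8  -2.91]
turn -11.57
```

Emit:
{"name": "move_arm", "arguments": {
  "dp": [
    [0.35,-0.4,-1.4],
    [0.7,-0.8,-2.9],
    [0.7,-0.8,-2.9],
    [0.7,-0.8,-2.9],
    [0.7,-0.8,-2.9]
  ],
  "turn": [-1.6,-3.2,-4.8,-6.4,-8],
  "jaw": [-1,-1,-1,-1,-1],
  "grip_force": 20
}}

```text
time: 1.4
position: [0.2995, -0.5502, 0.3103]
tool_rot: [2.619, 1.733, -0.0]
ft_force: [-0.0, -0.3, -0.5]
grip_width: 0.628
```

```bash
python3 -c "
from h import *
plan((0.62,.105,.31),-5.5)"
```

```text
t 1.4 pos [ 0.2995 -0.5502  0.3103] F [-0.  -0.3 -0.5] yang -23.0 zax [ 0.    -0.001 -1.   ]
dp [ 2.428e+01  1.290e+00 -1.000e-02]
turn -3.51
```

Emit:
{"name": "move_arm", "arguments": {
  "dp": [
    [1.6,0.1,0],
    [3.2,0.2,0],
    [4.8,0.3,0],
    [6.4,0.4,0],
    [8.0,0.4,0]
  ],
  "turn": [0,0,0,0,0],
  "jaw": [-1,-1,-1,-1,-1]
}}

```text
time: 1.9
position: [0.4064, -0.3328, 0.3097]
tool_rot: [2.625, 1.725, 0.0]
ft_force: [0.5, -0.9, 0.0]
grip_width: 0.168
```

Emit:
{"name": "move_arm", "arguments": {
  "dp": [
    [1.6,0.1,0],
    [3.2,0.2,0],
    [4.8,0.3,0],
    [6.4,0.4,0],
    [8.0,0.4,0]
  ],
  "turn": [0,0,0,0,0],
  "jaw": [-1,-1,-1,-1,-1]
}}

```text
time: 2.4
position: [0.5125, -0.1174, 0.3099]
tool_rot: [2.625, 1.725, 0.001]
ft_force: [1.0, -1.0, -0.4]
grip_width: 0.004
```

Emit:
{"name": "move_arm", "arguments": {
  "dp": [
    [1.6,0.1,0],
    [3.2,0.2,0],
    [4.8,0.3,0],
    [6.4,0.4,0],
    [8.0,0.4,0]
  ],
  "turn": [-0.7,-1.4,-2.1,-2.8,-3.5],
  "jaw": [-1,-1,-1,-1,-1]
}}

```text
time: 2.9
position: [0.6189, 0.0976, 0.3097]
tool_rot: [2.33, 2.106, 0.0]
ft_force: [-0.0, 0.1, 0.5]
grip_width: 0.002
```

```bash
python3 -c "
from h import *
plan((0.622,.105,.085),-5.5)
im=ctrl.get_image('wrist'); cv2.imwrite('pics/w1.png',cv2.convertScaleAbs(im[...,::-1],alpha=1.4))
for z,n in [((0.5746,0.062,0.11),'A'),((0.6654,0.0528,0.11),'B'),((.4927,-.0664,.077),'stud'),((.4827,-.2238,.09),'hinge')]: print(n,proj('wrist',z).round(1))"
```

```text
t 2.9 pos [0.6189 0.0976 0.3097] F [-0.   0.1  0.5] yang -5.8 zax [ 0.001 -0.    -1.   ]
dp [0.26 0.07 7.49]
turn -0.06
A [249.2 230.2]
B [322.  231.1]
stud [206.4 309.6]
hinge [213.4 402.3]
```

View pics/w1.png

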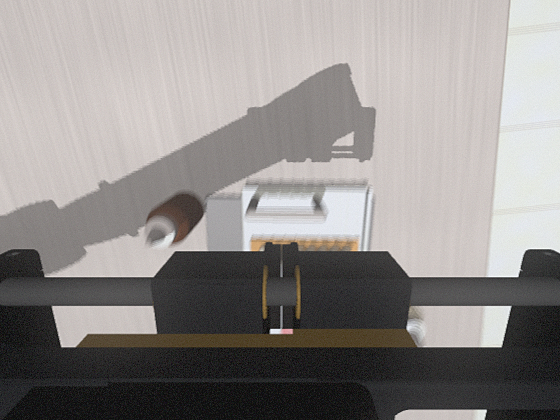

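The handle shows at columns 249–325, as predicted, but around row 212 instead of 230. The picture is blurred and the arm hadn't settled, so I'll take another from rest.

```bash
python3 -c "
from h import *
im=ctrl.get_image('wrist')
plan((0.622,.105,.085),-5.5)
im=ctrl.get_image('wrist')
for z,n in [((0.5746,0.062,0.11),'A'),((0.6654,0.0528,0.11),'B'),((.5746,.062,.032),'footA')]:
  p=proj('wrist',z); print(n,p.round(1)); im=cv2.circle(im.copy(),tuple(int(v) for v in p.round()),2,(255,0,0),-1)
cv2.imwrite('pics/w2.png',cv2.resize(cv2.convertScaleAbs(im[160:280,140:400,::-1],alpha=1.3),None,fx=3,fy=3))"
```

```text
t 3.0 pos [0.6178 0.1056 0.3087] F [ 0.4 -0.5  0.1] yang -5.2 zax [-0.001  0.006 -1.   ]
dp [-0.05  0.15  7.46]
turn 0.07
A [250.3 223.9]
B [323.4 224.3]
footA [255.4 207.7]
```

View pics/w2.png

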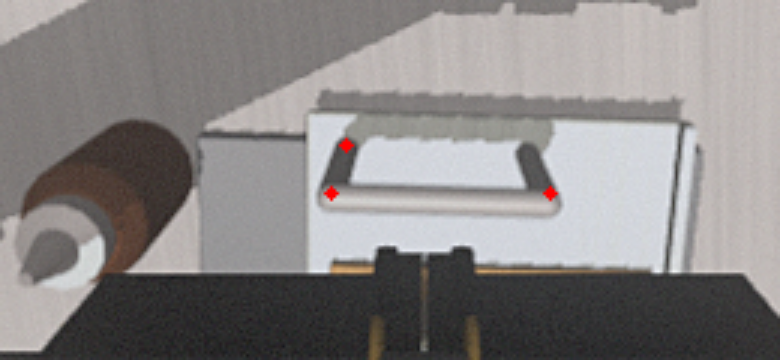

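The static view agrees with the estimate to about 2 px (handle bar at crop row 200). I'll descend on the +y side of the bar.

Emit:
{"name": "move_arm", "arguments": {
  "dp": [
    [0,0.1,1.6],
    [0,0.1,3.2],
    [0,0.1,4.8],
    [0,0.1,6.4],
    [0,0.1,7.5]
  ],
  "turn": [0,0,0,0,0],
  "jaw": [-1,-1,-1,-1,-1]
}}

```text
time: 3.55
position: [0.6193, 0.0932, 0.0812]
tool_rot: [-2.335, -2.101, 0.006]
ft_force: [0.7, 0.1, 0.1]
grip_width: 0.005
```

```bash
python3 -c "
from h import *
c=np.radians(-5.5);u=np.array([-np.sin(c),np.cos(c),0])
plan(np.array([.62,.055,.085])+u*.022)
plan(np.array([.62,.055,.085])+u*(.0155-.072))"
```

```text
t 3.55 pos [0.6193 0.0932 0.0812] F [0.7 0.1 0.1] yang -6.0 zax [-0.003 -0.002 -1.   ]
dp [-0.53  0.15 -0.13]
t 3.55 pos [0.6193 0.0932 0.0812] F [0.7 0.1 0.1] yang -6.0 zax [-0.003 -0.002 -1.   ]
dp [-3.15  0.18 -0.12]
```

Emit:
{"name": "move_arm", "arguments": {
  "dp": [
    [-0.3,0.1,-0.1],
    [-0.6,0.1,-0.1],
    [-0.9,0.1,-0.1],
    [-1.2,0.1,-0.1],
    [-1.5,0.1,-0.1]
  ],
  "turn": [0,0,0,0,0],
  "jaw": [-1,-1,-1,-1,-1]
}}

```text
time: 4.05
position: [0.6206, 0.0506, 0.0898]
tool_rot: [2.331, 2.103, 0.004]
ft_force: [0.1, 3.4, 2.5]
grip_width: 0.007
```

Emit:
{"name": "move_arm", "arguments": {
  "dp": [
    [-0.3,0,0],
    [-0.6,0,0],
    [-0.9,0,0],
    [-1.2,0,0],
    [-1.4,0,0]
  ],
  "turn": [0,0,0,0,0],
  "jaw": [-1,-1,-1,-1,-1]
}}

```text
time: 4.55
position: [0.615, 0.0078, 0.0874]
tool_rot: [2.333, 2.103, -0.001]
ft_force: [0.9, 2.4, 1.7]
grip_width: 0.005
```

```bash
python3 -c "
from h import *
c=np.radians(-5.5);u=np.array([-np.sin(c),np.cos(c),0])
plan(np.array([.62,.055,.085])+u*(.0155-.072))"
```

```text
t 4.55 pos [0.615  0.0078 0.0874] F [0.9 2.4 1.7] yang -5.9 zax [-0.    -0.001 -1.   ]
dp [-0.3   0.02  0.08]
```

Contact force is about 2.5 N, so the tray is moving. I'll push on slowly until the stop shows in the force.

Emit:
{"name": "move_arm", "arguments": {
  "dp": [
    [-0.15,0,0],
    [-0.3,0,0],
    [-0.4,0,0],
    [-0.5,0,0],
    [-0.6,0,0]
  ],
  "turn": [0,0,0,0,0],
  "jaw": [-1,-1,-1,-1,-1]
}}

```text
time: 5.05
position: [0.6138, -0.0016, 0.0876]
tool_rot: [-2.324, -2.106, -0.012]
ft_force: [4.3, 15.7, -1.5]
grip_width: 0.008
```

15.7 N at the predicted place (the handle has moved about 72 mm), so the tray is home. I'll hold, back off and rise.

Emit:
{"name": "move_arm", "arguments": {
  "dp": [
    [0,0,0],
    [0,0,0],
    [0.5,0,0],
    [1.2,0,0],
    [1.5,0,0]
  ],
  "turn": [0,0,0,0,0],
  "jaw": [-1,-1,-1,-1,-1]
}}

```text
time: 5.55
position: [0.6172, 0.0377, 0.0872]
tool_rot: [-2.33, -2.107, 0.002]
ft_force: [0.4, 0.0, -0.3]
grip_width: 0.004
```

Emit:
{"name": "move_arm", "arguments": {
  "dp": [
    [0,0,-1.6],
    [0,0,-3.2],
    [0,0,-4.8],
    [0,0,-6.4],
    [0,0,-7.4]
  ],
  "turn": [0,0,0,0,0],
  "jaw": [-1,-1,-1,-1,-1]
}}

```text
time: 6.05
position: [0.6184, 0.0355, 0.3136]
tool_rot: [2.33, 2.101, 0.003]
ft_force: [0.1, 0.1, 0.2]
grip_width: 0.007
```

```bash
python3 -c "
from h import *
ims=[]
for c,(x,y,w,h) in dict(scene=(205,130,200,170),side=(150,150,225,200)).items():
  im=ctrl.get_image(c)[y:y+h,x:x+w,::-1]; ims.append(cv2.resize(cv2.convertScaleAbs(im,alpha=1.4),(400,int(h*400/w)),interpolation=2))
h=min(i.shape[0] for i in ims); cv2.imwrite('pics/s2.png',cv2.hconcat([i[:h] for i in ims]))
plan((.487,-.29,.31))"
```

```text
t 6.15 pos [0.6198 0.0359 0.3149] F [0.9 0.1 0.7] yang -5.9 zax [ 0.008 -0.001 -1.   ]
dp [-11.26  -3.28   0.14]
```

View pics/s2.png

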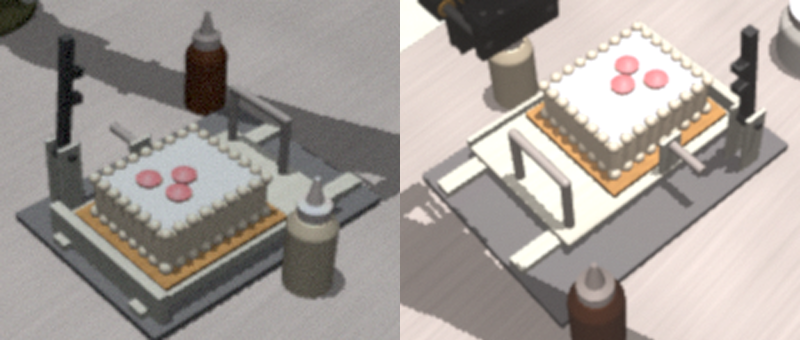

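The tray is against the end stop and the latch is still upright. Next I'll go over to the -y side of the latch.

Emit:
{"name": "move_arm", "arguments": {
  "dp": [
    [-1.5,-0.4,0],
    [-3.0,-0.9,0],
    [-4.5,-1.3,0],
    [-6.0,-1.7,0],
    [-7.5,-2.2,0]
  ],
  "turn": [0,0,0,0,0],
  "jaw": [-1,-1,-1,-1,-1]
}}

```text
time: 6.65
position: [0.5273, -0.1833, 0.3082]
tool_rot: [-2.332, -2.103, 0.003]
ft_force: [0.6, -0.8, -0.2]
grip_width: 0.01
```

Emit:
{"name": "move_arm", "arguments": {
  "dp": [
    [-1.5,-0.4,0],
    [-3.0,-0.9,0],
    [-3.8,-1.1,0],
    [-3.8,-1.1,0],
    [-3.8,-1.1,0]
  ],
  "turn": [0,0,0,0,0],
  "jaw": [-1,-1,-1,-1,-1]
}}

```text
time: 7.15
position: [0.4837, -0.2913, 0.3083]
tool_rot: [-2.332, -2.101, 0.001]
ft_force: [-0.3, 0.7, 0.8]
grip_width: 0.007
```

```bash
python3 -c "
from h import *
plan((.485,-.275,.19),-5.5)
print(onz('scene',(172,300),0.01))
im=ctrl.get_image('wrist')
for z,n in [((0.4882,-.2138,0.2367),'tip'),((0.486,-.2238,0.09),'hinge')]:
  p=proj('wrist',z); print(n,p.round(1)); im=cv2.circle(im.copy(),tuple(int(v) for v in p.round()),2,(255,0,0),-1)
cv2.imwrite('pics/w3.png',cv2.convertScaleAbs(im[...,::-1],alpha=1.5))"
```

```text
t 7.15 pos [ 0.4837 -0.2913  0.3083] F [-0.3  0.7  0.8] yang -6.0 zax [-0.002  0.001 -1.   ]
dp [ 0.54 -0.01  3.94]
turn -0.09
[ 0.54831443 -0.47576699]
tip [276.  123.6]
hinge [277.2 132.8]
```

View pics/w3.png

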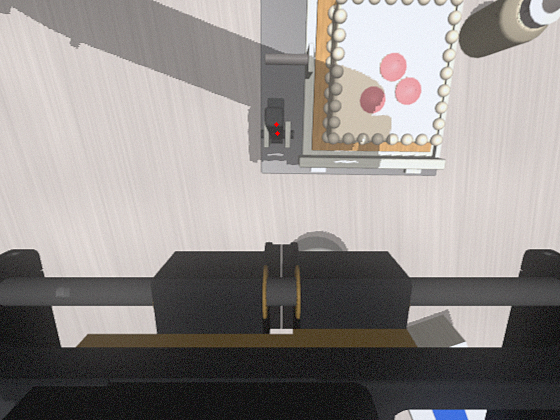

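The markers sit right on the latch, at (276,124) and (277,133). I'll descend behind it, then push along the arc.

Emit:
{"name": "move_arm", "arguments": {
  "dp": [
    [0.2,0,1.5],
    [0.4,0,3.0],
    [0.5,0,3.8],
    [0.5,0,3.8],
    [0.5,0,3.8]
  ],
  "turn": [0,0,0,0,0],
  "jaw": [-1,-1,-1,-1,-1]
}}

```text
time: 7.7
position: [0.487, -0.2749, 0.1962]
tool_rot: [2.33, 2.107, 0.0]
ft_force: [0.7, -0.3, -0.3]
grip_width: 0.007
```

```bash
python3 -c "
from h import *
c=np.radians(-5.7);u=np.array([-np.sin(c),np.cos(c),0])
for s,z in [(-.007,.195),(.0395,.189),(.0633,.173),(.0823,.151),(.095,.125),(.1005,.095)]:
  plan(np.array([.486,-.2238,z])+u*s)" | grep -v '^t'
```

```text
dp [ 1.46 -0.2   0.04]
dp [ 3.01 -0.2   0.24]
dp [ 3.8  -0.2   0.77]
dp [ 4.44 -0.2   1.51]
dp [ 4.86 -0.2   2.37]
dp [ 5.04 -0.21  3.37]
```

Emit:
{"name": "move_arm", "arguments": {
  "dp": [
    [0.6,-0.1,0],
    [1.2,-0.2,0],
    [1.7,-0.2,0.05],
    [2.2,-0.2,0.1],
    [2.6,-0.2,0.2]
  ],
  "turn": [0,0,0,0,0],
  "jaw": [-1,-1,-1,-1,-1]
}}

```text
time: 8.2
position: [0.4888, -0.1962, 0.19]
tool_rot: [2.33, 2.105, 0.0]
ft_force: [0.8, 0.1, -1.0]
grip_width: 0.007
```

Emit:
{"name": "move_arm", "arguments": {
  "dp": [
    [0.4,0,0.05],
    [0.8,0,0.3],
    [1.2,0,0.6],
    [1.5,0,0.9],
    [1.8,0,1.3]
  ],
  "turn": [0,0,0,0,0],
  "jaw": [-1,-1,-1,-1,-1]
}}

```text
time: 8.7
position: [0.4939, -0.1433, 0.1497]
tool_rot: [2.332, 2.105, 0.0]
ft_force: [0.5, -0.5, 0.2]
grip_width: 0.005
```

```bash
python3 -c "
from h import *
c=np.radians(-5.7);u=np.array([-np.sin(c),np.cos(c),0])
for s,z in [(.0823,.151),(.095,.125),(.1005,.095)]:
  plan(np.array([.486,-.2238,z])+u*s)
im=ctrl.get_image('side')[130:300,250:420,::-1]; a=ctrl.get_image('scene')[130:300,190:360,::-1]
cv2.imwrite('pics/s3.png',cv2.resize(cv2.convertScaleAbs(cv2.hconcat([a,im]),alpha=1.5),None,fx=2.3,fy=2.3,interpolation=2))"
```

```text
t 8.7 pos [ 0.4939 -0.1433  0.1497] F [ 0.5 -0.5  0.2] yang -5.9 zax [ 0. -0. -1.]
dp [ 0.05  0.   -0.04]
t 8.7 pos [ 0.4939 -0.1433  0.1497] F [ 0.5 -0.5  0.2] yang -5.9 zax [ 0. -0. -1.]
dp [0.47 0.   0.82]
t 8.7 pos [ 0.4939 -0.1433  0.1497] F [ 0.5 -0.5  0.2] yang -5.9 zax [ 0. -0. -1.]
dp [0.66 0.   1.82]
```

View pics/s3.png

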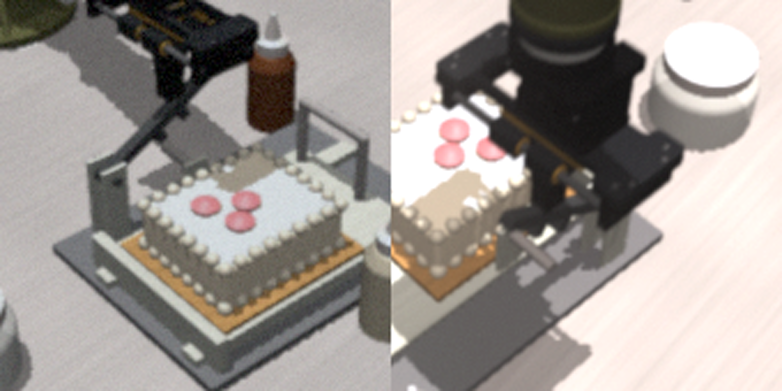

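The latch is following the finger and is now at about 35°. I'll continue down the arc.

Emit:
{"name": "move_arm", "arguments": {
  "dp": [
    [0.25,0,0.35],
    [0.45,0,0.75],
    [0.6,0,1.15],
    [0.65,0,1.5],
    [0.65,0,1.75]
  ],
  "turn": [0,0,0,0,0],
  "jaw": [-1,-1,-1,-1,-1]
}}

```text
time: 9.3
position: [0.4953, -0.124, 0.0968]
tool_rot: [-2.331, -2.105, 0.0]
ft_force: [-2.9, 3.8, 23.3]
grip_width: 0.005
```

Emit:
{"name": "move_arm", "arguments": {
  "dp": [
    [0,0,0.1],
    [0,0,0.2],
    [0,0,0.3],
    [0,0,0.3],
    [0,0,0.3]
  ],
  "turn": [0,0,0,0,0],
  "jaw": [-1,-1,-1,-1,-1]
}}

```text
time: 9.8
position: [0.4958, -0.124, 0.0961]
tool_rot: [2.332, 2.105, -0.006]
ft_force: [-22.0, 6.5, 54.1]
grip_width: 0.005
```

The finger stopped at z = 0.096 with 54 N of force. That is the height expected for a level bar (0.097), so I'll lift away and check.

Emit:
{"name": "move_arm", "arguments": {
  "dp": [
    [0,0,-0.6],
    [0,0,-2.0],
    [0,0,-3.6],
    [0,0,-5.2],
    [0,0,-6.5]
  ],
  "turn": [0,0,0,0,0],
  "jaw": [-1,-1,-1,-1,-1]
}}

```text
time: 10.3
position: [0.496, -0.125, 0.2866]
tool_rot: [2.331, 2.103, 0.001]
ft_force: [0.4, -0.0, 0.1]
grip_width: 0.005
```

Emit:
{"name": "move_arm", "arguments": {
  "dp": [
    [-1.5,0,0],
    [-3,0,0],
    [-4.5,0,0],
    [-6,0,0],
    [-6,0,0]
  ],
  "turn": [0,0,0,0,0],
  "jaw": [-1,-1,-1,-1,-1]
}}

```text
time: 10.8
position: [0.4739, -0.3123, 0.2823]
tool_rot: [-2.345, -2.091, 0.005]
ft_force: [-1.4, 1.0, 0.2]
grip_width: 0.004
```

```bash
python3 -c "
from h import *
plan(None)
a=ctrl.get_image('scene')[130:300,190:390,::-1]; b=ctrl.get_image('side')[130:300,200:400,::-1]
cv2.imwrite('pics/s4.png',cv2.resize(cv2.convertScaleAbs(cv2.hconcat([a,b]),alpha=1.5),None,fx=2,fy=2,interpolation=2))"
```

```text
t 10.8 pos [ 0.4739 -0.3123  0.2823] F [-1.4  1.   0.2] yang -6.6 zax [-0.003 -0.002 -1.   ]
```

View pics/s4.png

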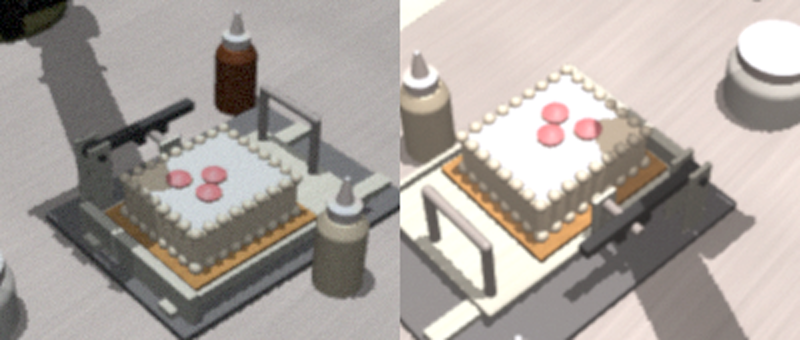

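```bash
python3 -c "
from h import *
print(tri('scene',(285.5,182),'side',(293.5,251)))
c=np.radians(-5.7);u=np.array([-np.sin(c),np.cos(c),0])
for t in (0,.15):
  X=np.array([.486,-.2238,.09])+u*.15*np.cos(t)+[0,0,.15*np.sin(t)]
  print(t,X,proj('scene',X),proj('side',X))
b=ctrl.get_image('side')[200:280,270:390,::-1];
cv2.imwrite('pics/s5.png',cv2.resize(cv2.convertScaleAbs(b,alpha=1.6),None,fx=6,fy=6,interpolation=2))"
```

```text
(array([ 0.50661244, -0.08729853,  0.09400958]), np.float64(0.9795324967588712))
0 [ 0.50089796 -0.07454166  0.09      ] [286.39011039 180.24694782] [290.03344207 258.02038262]
0.15 [ 0.50073067 -0.07621767  0.11241572] [285.8229585  173.02771651] [290.83528663 250.52743546]
```

View pics/s5.png

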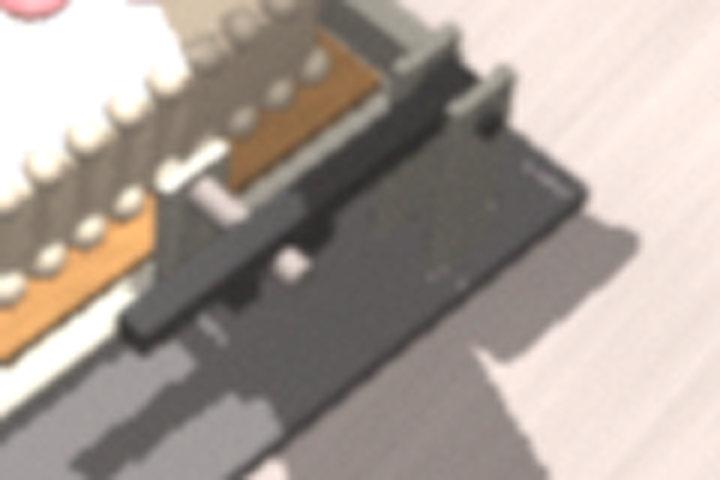

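The stud's end shows between the two prongs (crop (292,265)). The bar lies level within measurement error, nothing is being held and the arm is clear.

```bash
python3 -c "
from h import *
plan(None); ctrl.close_job()"
```

```text
t 10.95 pos [ 0.4774 -0.3032  0.2834] F [0.9 0.8 0.5] yang -5.9 zax [-0.     0.001 -1.   ]
the job is handed in; nothing more can be done
```

The tray is home against its end stop, the latch is down over the stud, and the job was handed in at 10.95 s. `close_job` gave no verdict, so this rests on my own checks.

- **Tray:** I pushed it with the closed fingers on the handle, at about 0.1 m/s with about 3 N while it slid. It stopped at the expected place after about 72 mm, with 16 N against the stop. The pictures show it against the end stop, with the latch still upright at that point.
- **Latch:** I swung it down along its arc and pressed it. The fingertip stopped at z = 0.096 m under 54 N, against 0.097 m expected for a level bar.
- **Last pictures:** They show the stud between the two prongs, and the bottles and tub standing. I did not re-measure their positions. The wrist force was near zero and the arm was clear of everything.
- **Disagreement:** A rough triangulation of the latch tip was poor: 13 mm off along y and 4 mm high, with a 1 px residual. A zoomed side picture then put the tip within 2–3 px of the fully-down position, which allows up to about 0.05 rad. I therefore relied on the contact height and the view of the stud in the notch.

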